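# Hold the gearbox cover at its balance point

### The arm

A 6-joint arm with a two-finger parallel gripper is mounted at the origin on the work surface. World frame = base frame: x ahead of the robot, y to its left, z up, the work surface at z = 0. Lengths are in m, angles in rad, forces in N, time in s.
With the tool pointing down it reaches from about 0.3 to 0.775 m from the base axis. Payload 14.6 kg.
Tool frame: the origin (TCP) lies between the finger pads, 19 mm behind the fingertips; this is the grasp point; z points along the fingers, y is the line along which they close (so a half turn about z gives the same grasp; the last joint's range is limited). The gripper opens to 94 mm and grips with 3 to 60 N. Pads are 16 mm wide; open, the fingers measure 119 mm over their backs; the gripper's body (75 mm by 177 mm) begins 78 mm behind the grasp point.
Start: joints at [-1.174, 0.3, 1.521, -0, 1.321, -0.067], TCP at [0.246, -0.492, 0.224] pointing down, gripper open.
Joint ranges: [-3.03, 3.03], [-0.79, 2.21], [0.23, 2.52], [-1.04, 4.18], [0, 3.07], [-2.55, 2.55]. Speed limits (rad/s): [2.22, 2.22, 2.57, 3.14, 3.14, 3.14].

### API

Orientations are given as [roll, pitch, yaw] about the fixed x, y, z axes, in that order (R = Rz(yaw) Ry(pitch) Rx(roll)).
In Python, from station import ctrl gives the robot as it stands.
- The arm moves only by the tool shift_gripper, called after ">>>" as name([rows], argument=value, ...), one row to a line, values as JSON. Schema: {"type":"object","properties":{"plan":{"type":"array","items":{"type":"object","properties":{"xyz":{"type":"array","items":{"type":"number"},"minItems":3,"maxItems":3},"rot":{"type":"array","items":{"type":"number"},"minItems":3,"maxItems":3}},"additionalProperties":false},"minItems":1,"maxItems":10},"jaw":{"type":"number"},"force":{"type":"number"},"only":{"type":"string"},"quiet":{"type":"boolean"},"lines":{"type":"string"}},"required":["plan"],"additionalProperties":false}. plan is a list of rows, 1 to 10 of them, each an object with the fields xyz (a list: dx, dy, dz in shares of the most that a row can go, 1 being 50 mm), rot (a list: a rotation vector rx, ry, rz in shares of pi rad (1.0 is pi rad)); a field left out counts as zero; each row shifts and turns the commanded pose from where the row before left it, along the tool's axes as they then stand; what a row does not reach is not made up. A row lasts 1/10 s, in which the tool goes at most 0.05 m and 0.15 rad, less where a joint would pass 70% of its speed; a pose out of reach is approached as far as the arm can. jaw is the finger opening in m, set as the call begins (left out keeps the last). The fingers move at their own pace and stop on an object; force is the grip in N (left out, the last holds). Time passes only in rows, so rows that do not move let the fingers close. The tool returns the time, the measured TCP pose, the force, the opening and the grip force at its end. only (a regular expression) keeps the lines of the reply that match it, lines (a string "A,B") keeps lines A to B, and quiet returns only ok. A shift or turn number past 1, either way, is cut back to 1. Input that does not fit is refused with a message, and nothing moves.
- ctrl.get_obs(): the state, without advancing time (a new reading comes with each control period).
- ctrl.camera(name): name is "scene" or "top" or "wrist"; returns a dict with "pixels" (400x640x3 uint8, blue, green, red), "fx", "fy", "cx", "cy" (pixels), "k1" (the pictures are not rectified: a ray, as slopes to the right and down, at radius r is drawn at 1 + k1 r^2 times it, then the intrinsics apply), "extrinsics" (4x4, takes a point from camera to world coordinates). Camera axes: x right, y up, looking along -z (the intrinsics and any distortion apply to the point x, -y, -z); pixel columns grow to the right and rows downward; lengths in m; the calibration is good to about 2 mm. A picture is of the moment at which its call begins. There is no depth.
- ctrl.hand_in(): hands the job in; it is judged then, once.
The state is a dict: "time_s": time; "qpos": joint angles; "joint_vel": joint speeds; "tau": joint torques, N m; "ee_pos": TCP position; "eef_rot": TCP orientation; "force": force on the tool from outside, world axes, zero at the start; "moment": the same for the moment, N m; "grip_width": finger opening in m; "grip_force": force on a finger pad.
Only numpy, scipy, OpenCV 4.12 (cv2) and the standard library are available. Lean on these libraries where they do the work, as an engineer would, in place of code of your own. Each camera call takes 0.05 s, during which the arm holds its last target. There are 200 camera calls.

### The job

The cover of the shelving-drive gearbox on the bench has no stay. Turn its red quarter-turn latch anticlockwise as far as it goes to free it, then raise the cover by the black sleeve on its bar handle to the balance point, a little past upright, where it would fall neither forwards nor backwards, and finish still gripping the sleeve and holding the cover still there so that a mate can check the gears. Never let the cover drop or swing right over the back, and leave the other things on the bench where they are.

Things in the scene. Friction and masses are not known exactly. Their poses are not given: they have to be found in the camera images.
- gearcase: Cast aluminium gearbox case fixed to the bench on a dark steel plate (200 x 280 x 8 mm). Case 156 mm deep (its x), 240 mm wide (its y), open top rim 90 mm up. Origin: centre of the plate's underside; x points from the handle side to the hinge side, y along the hinge, z up; yaw within 0.3 rad. Stub shafts stick out of its ends (to y = 190 and -165 mm, 52 mm up).
- cover (a joint): Angle of the blue cover, rad: 0 shut, 1.571 upright, growing as it swings up and over towards the case's +x; stop at 2.3. It balances past upright, at 1.68 (6 degrees beyond upright, leaning back over the hinge), for its skirt hangs below the pin. The hinge's slight stiffness holds it only within 0.03 to 0.05 rad of balance. About 0.65 to 1 kg in all; lifting the bar from shut takes 3 to 5 N.
- cover_hinge (a point): Middle of the hinge pin's axis: in the case frame at x = 72, y = 0, z = 116 mm; the axis runs along the case's y. The point's axes turn with the cover. The cover is 240 mm wide and reaches 150 mm from the pin to its front edge; when shut its top face is 110 mm above the bench and its skirt goes down to 90 mm.
- grip_sleeve: Black rubber sleeve on the handle's bar, a cylinder 16 mm thick and 90 mm long that turns freely on the bar: the place to grip. The handle sits on the cover's front edge, parallel to the hinge, 40 mm off the edge, its two steel arms 110 mm apart, with free space all round. Origin: the bar's middle, y along the bar.
- handle_grip (a point): Middle of the handle bar (and its sleeve), on its centre line. With the cover shut it lies 190 mm in front of the hinge (case -x) and 16 mm below it, 100 mm above the bench; it goes round the hinge with the cover. Its axes turn with the cover: y along the bar.
- cover_latch (a joint): Angle of the red wing latch on the cover, rad: 0 fastened (wing along the case's x), growing anticlockwise seen from above, stop at 1.45 (wing across the case, cover free). It starts between 0 and 0.25. Until it is past about 0.8 its tongue holds the cover shut. It turns with about 0.04 N m and stays where it is left.
- latch_grip (a point): Grip point of the latch's wing, on its turning axis, 29 mm above the cover's top face (139 mm above the bench), 105 mm in front of the hinge. The wing is 44 mm long, 11 mm wide, from 3 to 38 mm above the cover. The point's x axis runs along the wing.
- crank: Black three-arm shelf handle lying flat, about 330 mm across, 66 mm high; leave alone. Origin: centre of its underside.
- tray: Green parts tray, 120 x 160 x 35 mm; leave alone. Origin: centre of its underside.
- bearing_a: Steel ring in the tray, 52 mm across, 16 mm high; leave alone. Origin: centre of its underside.
- bearing_b: Brass ring in the tray, 42 mm across, 14 mm high; leave alone. Origin: centre of its underside.
- grease_tin: Red tin with a pale label, 76 mm across, 95 mm high; leave alone. Origin: centre of its underside.
- wrench: Steel wrench, 180 mm long, lying beside the case's -y end; leave alone. Origin: its underside.
- screwdriver: Red-handled screwdriver, 200 mm long, lying on the bench in front of the case (its -x side), under 35 mm high; leave alone. Origin: its underside.
- cleaner: White bottle with a yellow label and blue cap, 60 mm across, 160 mm high; leave alone. Origin: centre of its underside.

How it is judged:
On the way, in this order (a step that is already met when the one before it is completed fails the run):
1. the latch is turned fully open while the cover is still shut (value of joint cover_latch above 1.3 rad and value of joint cover below 0.05 rad), for 0.2 s.
2. the cover is raised by its handle, the fingers on the sleeve (value of joint cover between 0.6 and 1.2 rad and contact force between the fingers and grip_sleeve above 0.3 N), for 0.1 s.
At the end, for the whole second after the job is handed in: Latch open (above 1.2 rad); cover still (under 0.05 rad/s) and within 0.07 rad (4 degrees) of its balance at 1.68 rad; the fingers squeeze the black sleeve (over 8 N), TCP within 60 mm of the bar's middle; every bystander within 30 mm of its start (value of joint cover between 1.61 and 1.75 rad and velocity of joint cover between -0.05 and 0.05 rad/s and value of joint cover_latch above 1.2 rad and contact force between the fingers and grip_sleeve above 8 N and distance between the grasp point and handle_grip below 0.06 m and distance of each of crank, tray, bearing_a, bearing_b, grease_tin, wrench, screwdriver, cleaner from where it was at the start of the episode below 0.03 m); the arm keeps its last pose, push and grip.
It fails at once if the cover drops (falls shut faster than 2 rad/s) (velocity of joint cover below -2 rad/s).
It fails at once if the cover swings right over the back (past 2.0 rad) (value of joint cover above 2 rad).
It fails at once if a bystander is moved by more than 30 mm (distance of any of crank, tray, bearing_a, bearing_b, grease_tin, wrench, screwdriver, cleaner from where it was at the start of the episode above 0.03 m).
It also fails if it takes over 45 s, if anything falls off the work surface, if the arm or the gripper's body presses on something with over 40 N, if the wrist force passes 120 N, or if a joint passes its speed limit or range.

## Working session

There is one attempt and no reset: what is moved stays moved. The work goes in short steps, Python scripts to look and compute and a tool call to move; the robot and the scene stay as the last step left them, time stands still between calls to the robot, and variables do not carry over. Pictures are saved under pics/ and viewed, at most 10 in all, crops included, and the job is handed in when it is done.

```bash
ls; mkdir -p pics; python3 - <<'E'
from station import ctrl
import cv2,numpy as np
o=ctrl.get_obs();print({k:np.round(v,3) for k,v in o.items()})
ims=[]
for n in("scene","top"):
    c=ctrl.camera(n);print(n,c['fx'],c['fy'],c['cx'],c['cy'],c['k1'],np.round(c['extrinsics'],3).tolist())
    cv2.imwrite(f'pics/{n}0.png',c['pixels'])
E
```

```text
pics
station.py
{'time_s': np.float64(0.0), 'qpos': array([-1.174,  0.301,  1.522, -0.   ,  1.321, -0.067]), 'joint_vel': array([-0.002, -0.   , -0.001,  0.002,  0.002,  0.001]), 'tau': array([-2.0000e-03, -5.3181e+01, -3.5274e+01,  7.1000e-02,  2.4000e-02,
       -0.0000e+00]), 'ee_pos': array([ 0.246, -0.492,  0.224]), 'eef_rot': array([-3.14 , -0.   ,  0.464]), 'force': array([-0.093, -0.329, -0.172]), 'moment': array([ 0.025,  0.006, -0.009]), 'grip_force': np.float64(0.0), 'grip_width': np.float64(0.094)}
scene 416.4677031022823 416.4677031022823 322.2108168205533 196.9184244633238 -0.028869226915057347 [[0.594, -0.48, 0.646, 1.354], [0.804, 0.336, -0.491, -0.62], [0.018, 0.811, 0.585, 0.839], [0.0, 0.0, 0.0, 1.0]]
top 379.61975347232215 379.61975347232215 325.41463607971883 199.0322704853243 -0.019012235979390984 [[0.009, 0.996, -0.094, 0.468], [-1.0, 0.01, 0.006, 0.0], [0.007, 0.094, 0.996, 1.194], [0.0, 0.0, 0.0, 1.0]]
```

View pics/scene0.png

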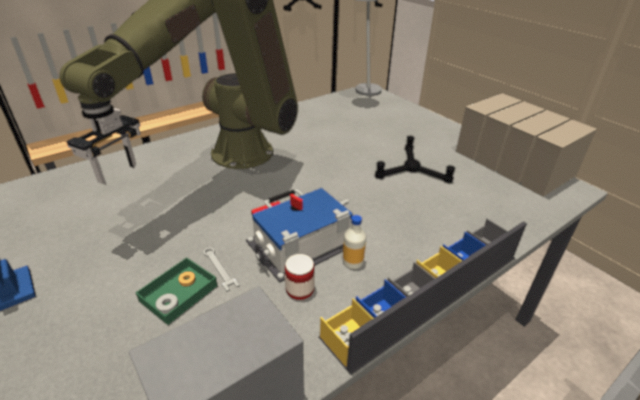

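View pics/top0.png

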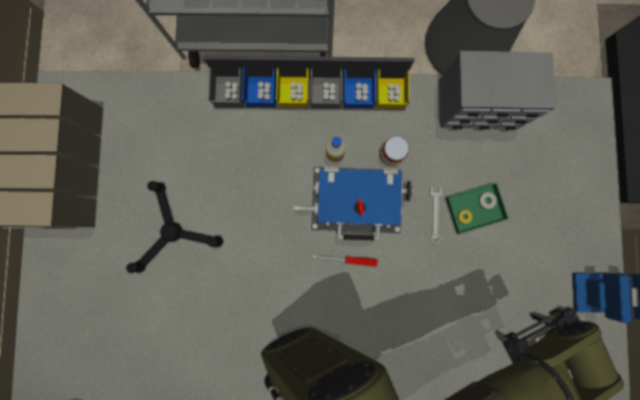

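The scene view shows the gearbox near (300,220), its latch at (296,203) and the sleeve behind the cover at about (280,197). In the top view the cover spans (318–403, 168–225), the latch is at (361,207), the sleeve at (358,237), and the screwdriver at (350,261) in front.

```bash
cat > h.py <<'E'
import cv2,numpy as np
from station import ctrl
def ray(c,uv):
    K=np.array([[c['fx'],0,c['cx']],[0,c['fy'],c['cy']],[0,0,1]])
    p=cv2.undistortPoints(np.array(uv,float).reshape(-1,1,2),K,np.array([c['k1'],0,0,0.])).reshape(-1,2)
    E=np.array(c['extrinsics']);d=np.c_[p[:,0],-p[:,1],-np.ones(len(p))]@E[:3,:3].T
    return E[:3,3],d/np.linalg.norm(d,axis=1)[:,None]
def plane(c,uv,z):
    o,d=ray(c,uv);return o+d*((z-o[2])/d[:,2])[:,None]
def tri(obs):
    A=np.zeros((3,3));b=np.zeros(3);L=[]
    for c,uv in obs:
        o,d=ray(c,[uv]);M=np.eye(3)-np.outer(d[0],d[0]);A+=M;b+=M@o;L.append((M,o))
    p=np.linalg.solve(A,b);return p,[np.linalg.norm(M@(p-o))*1e3 for M,o in L]
def mask(c,col,roi):
    hsv=cv2.cvtColor(c['pixels'],cv2.COLOR_BGR2HSV);h,s,v=cv2.split(hsv)
    m={'red':((h<8)|(h>172))&(s>150)&(v>70),'blue':(h>100)&(h<120)&(s>120)&(v>60),'black':(v<45)}[col]
    o=np.zeros(m.shape,np.uint8);x0,y0,x1,y1=roi;o[y0:y1,x0:x1]=m[y0:y1,x0:x1];return o
def big(m):
    k=cv2.findContours(m,cv2.RETR_EXTERNAL,cv2.CHAIN_APPROX_NONE)[0];return max(k,key=cv2.contourArea)
def cen(m):
    M=cv2.moments(big(m));return np.array([M['m10'],M['m01']])/M['m00']
E
python3 - <<'E'
from h import *
T=ctrl.camera('top');S=ctrl.camera('scene')
rt=cen(mask(T,'red',(340,190,380,222)));rs=cen(mask(S,'red',(285,190,308,215)))
print('latch',rt,rs,tri([(T,rt),(S,rs)]))
for c,r in((T,(310,160,410,230)),(S,(245,185,360,245))):
    k=big(mask(c,'blue',r));h=cv2.convexHull(k)
    q=cv2.approxPolyDP(h,5,True).reshape(-1,2);print(q.tolist())
    P=plane(c,q,.11);print(P.round(3).tolist())
    hw=plane(c,k.reshape(-1,2),.11)[:,:2].astype(np.float32);print(cv2.minAreaRect(hw))
a=cv2.resize(T['pixels'][155:275,300:420],(480,480),interpolation=2)
b=cv2.resize(S['pixels'][180:280,235:365],(624,480),interpolation=2)[:, :320]
cv2.imwrite('pics/c1.png',np.hstack([a,b]))
E
```

```text
latch [360.29553265 206.92439863] [295.78440367 201.75076453] (array([ 0.547968  , -0.10375465,  0.13102096]), [np.float64(1.3656450556523414), np.float64(1.365645055652217)])
[[320, 169], [400, 172], [399, 224], [318, 221]]
[[0.658, 0.01, 0.11], [0.651, -0.222, 0.11], [0.501, -0.218, 0.11], [0.507, 0.014, 0.11]]
((0.579849362373352, -0.1038207933306694), (0.23687760531902313, 0.15519945323467255), 88.5491714477539)
[[345, 209], [333, 222], [281, 244], [253, 216], [320, 189]]
[[0.635, 0.009, 0.11], [0.662, -0.055, 0.11], [0.656, -0.22, 0.11], [0.512, -0.222, 0.11], [0.513, 0.01, 0.11]]
((0.5840795040130615, -0.10820034891366959), (0.24092742800712585, 0.15206250548362732), 87.80797576904297)
```

View pics/c1.png

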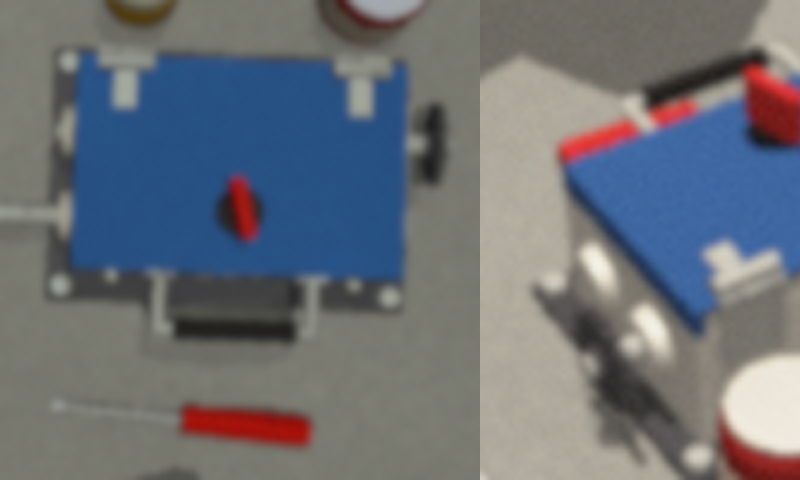

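The rows are not in the units I measure in: shifts go in shares of 50 mm and turns go in shares of pi rad. I convert before sending: 0.044 m is 0.88, -0.021 m is -0.42.

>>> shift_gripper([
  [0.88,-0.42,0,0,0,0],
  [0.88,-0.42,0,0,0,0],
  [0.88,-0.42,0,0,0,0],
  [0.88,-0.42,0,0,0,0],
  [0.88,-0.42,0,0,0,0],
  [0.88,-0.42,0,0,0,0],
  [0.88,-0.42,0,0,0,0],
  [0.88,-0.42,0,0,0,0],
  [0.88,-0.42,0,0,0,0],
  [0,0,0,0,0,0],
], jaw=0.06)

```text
refused: plan[0]: [0.88, -0.42, 0, 0, 0, 0] is not of type 'object' (schema: type "object"). Nothing was moved.
```

Nothing moved. I misread the format; it is a list of objects, one for each row. Resending.

>>> shift_gripper([
  {"xyz": [0.88,-0.42,0]},
  {"xyz": [0.88,-0.42,0]},
  {"xyz": [0.88,-0.42,0]},
  {"xyz": [0.88,-0.42,0]},
  {"xyz": [0.88,-0.42,0]},
  {"xyz": [0.88,-0.42,0]},
  {"xyz": [0.88,-0.42,0]},
  {"xyz": [0.88,-0.42,0]},
  {"xyz": [0.88,-0.42,0]},
  {},
], jaw=0.06)

```text
time_s: 1.2
ee_pos: [0.5178, -0.1417, 0.2239]
eef_rot: [-3.141, -0.0, 0.469]
force: [0.2, 0.1, 0.8]
grip_width: 0.06
grip_force: 0.0
```

```bash
python3 - <<'E'
from h import *
o=ctrl.get_obs();print(o['ee_pos'].round(4),o['eef_rot'].round(3),o['force'].round(2))
c=ctrl.camera('wrist');np.save('w1.npy',c,allow_pickle=True);print(c['fx'],np.round(c['extrinsics'],3).tolist());cv2.imwrite('pics/w1.png',c['pixels'])
E
```

```text
[ 0.5178 -0.1417  0.2239] [-3.141 -0.     0.469] [0.18 0.09 0.81]
296.8853831871418 [[0.452, 0.863, 0.227, 0.583], [-0.892, 0.437, 0.114, -0.109], [-0.001, -0.254, 0.967, 0.385], [0.0, 0.0, 0.0, 1.0]]
```

View pics/w1.png

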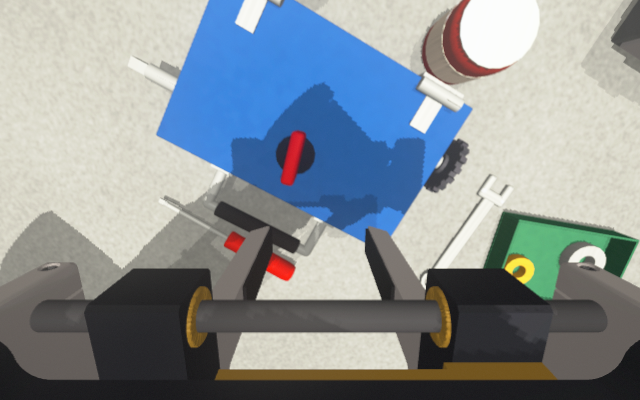

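The wrist view shows the wing running from (299,133) to (288,183), with the sleeve from (216,210) to (298,246). The screwdriver lies below the sleeve.

```bash
python3 - <<'E'
from h import *
W=np.load('w1.npy',allow_pickle=True).item();T=ctrl.camera('top');S=ctrl.camera('scene')
m=mask(W,'red',(270,120,320,195));k=big(m);
for z in(.139,.148): r=cv2.minAreaRect(plane(W,k.reshape(-1,2),z)[:,:2].astype(np.float32));print(z,r)
rw=cen(m);rt=cen(mask(T,'red',(340,190,380,222)));rs=cen(mask(S,'red',(285,190,308,215)))
print('latch',tri([(W,rw),(T,rt),(S,rs)]))
# sleeve
mt=mask(T,'black',(335,228,385,243)); mw=mask(W,'black',(205,195,305,255))
for n,mm,c in(('T',mt,T),('W',mw,W)):
    k=big(mm).reshape(-1,2);print(n,len(k),k.min(0),k.max(0),cv2.minAreaRect(plane(c,k,.1)[:,:2].astype(np.float32)))
print('sleeve TS',tri([(T,(358.75,237.4)),(S,(282.2,195.8))]),'TW',tri([(T,(358.75,237.4)),(W,(257,228))]),tri([(T,(358.75,237.4)),(S,(282.2,195.8)),(W,(257,228))]))
k=big(mask(W,'blue',(150,0,480,250)));q=cv2.approxPolyDP(cv2.convexHull(k),6,True).reshape(-1,2);print(q.tolist(),plane(W,q,.11).round(4).tolist())
e=plane(W,[(216,210),(298,246)],.1);print(e.round(4))
E
```

```text
0.139 ((0.5475814938545227, -0.10259822010993958), (0.044903501868247986, 0.012038643471896648), 11.931532859802246)
0.148 ((0.5488885641098022, -0.10282601416110992), (0.043257761746644974, 0.011597434990108013), 11.931435585021973)
latch (array([ 0.54920905, -0.10326231,  0.13190265]), [np.float64(2.1799162045689533), np.float64(1.78604092705699), np.float64(0.7371076780174375)])
T 68 [344 228] [364 242] ((0.47333356738090515, -0.08908200263977051), (0.05232715979218483, 0.04297121241688728), 77.56544494628906)
W 70 [258 227] [272 254] ((0.45283254981040955, -0.11765922605991364), (0.03323559835553169, 0.01134922169148922), 2.099360466003418)
sleeve TS (array([ 0.46373248, -0.10049012,  0.10121134]), [np.float64(3.541473613592019), np.float64(3.5414736135920237)]) TW (array([ 0.4622527 , -0.10172496,  0.10223317]), [np.float64(1.6902670368377624), np.float64(1.6902670368377681)]) (array([ 0.46326372, -0.10031045,  0.10134522]), [np.float64(3.453137450086747), np.float64(3.6841029831913072), np.float64(0.8037587160272293)])
[[209, 0], [294, 0], [471, 108], [390, 235], [364, 241], [157, 134]] [[0.6286, 0.0141, 0.11], [0.6597, -0.0476, 0.11], [0.6547, -0.2236, 0.11], [0.5187, -0.2204, 0.11], [0.5016, -0.2006, 0.11], [0.5078, 0.0169, 0.11]]
[[ 0.4608 -0.0557  0.1   ]
 [ 0.4629 -0.1458  0.1   ]]
```

In the tool's units: 0.045 m is 0.9, 0.03 m is 0.6, 0.131 rad / 3.1416 = 0.0417.

>>> shift_gripper([
  {"xyz": [0.9,-0.412,0]},
  {"rot": [0,0,0.0414]},
  {"rot": [0,0,0.0417]},
  {"xyz": [0,0,0.6]},
  {"xyz": [0,0,0.6]},
  {},
  {},
], jaw=0.06)

```text
time_s: 2.05
ee_pos: [0.5465, -0.1082, 0.1651]
eef_rot: [3.142, 0.0, 0.201]
force: [-0.1, 1.1, 0.8]
grip_width: 0.0601
grip_force: 0.0
```

```bash
python3 - <<'E'
from h import *
o=ctrl.get_obs();print(o['ee_pos'].round(4),o['eef_rot'].round(4))
E
```

```text
[ 0.5465 -0.1082  0.1651] [3.1415 0.     0.2013]
```

In the tool's units: 0.013 m is 0.26, -0.0047 m is -0.094.

>>> shift_gripper([
  {"xyz": [0.06,-0.094,0.26]},
  {"xyz": [0,0,0.26]},
  {},
], jaw=0.06)

```text
time_s: 2.35
ee_pos: [0.548, -0.1017, 0.1365]
eef_rot: [-3.14, 0.002, 0.203]
force: [-0.6, 0.8, 0.1]
grip_width: 0.0599
grip_force: 0.0
```

>>> shift_gripper([
  {},
  {},
  {},
  {},
  {},
  {},
], jaw=0, force=8)

```text
time_s: 2.95
ee_pos: [0.5487, -0.102, 0.1383]
eef_rot: [3.142, -0.0, 0.203]
force: [-0.1, 0.0, -0.5]
grip_width: 0.0156
grip_force: 0.0
```

>>> shift_gripper([
  {},
  {},
  {},
])

```text
time_s: 3.25
ee_pos: [0.5487, -0.1018, 0.1383]
eef_rot: [-3.141, -0.0, 0.203]
force: [-0.0, 1.4, 1.6]
grip_width: 0.0112
grip_force: 8.0
```

>>> shift_gripper([
  {"rot": [0,0,-0.0382]},
  {"rot": [0,0,-0.0446]},
  {"rot": [0,0,-0.0446]},
  {"rot": [0,0,-0.0446]},
  {"rot": [0,0,-0.0446]},
  {"rot": [0,0,-0.0446]},
  {"rot": [0,0,-0.0446]},
  {"rot": [0,0,-0.0446]},
  {"rot": [0,0,-0.0382]},
  {},
])

```text
time_s: 4.25
ee_pos: [0.5488, -0.102, 0.1383]
eef_rot: [3.141, -0.0, 1.425]
force: [-0.8, 0.9, 0.8]
grip_width: 0.0108
grip_force: 8.0
```

```bash
python3 -c "
from h import *
o=ctrl.get_obs();print(o['moment'],o['qpos'].round(3))"
```

```text
[ 0.10182931 -0.12107451 -0.05888102] [-0.249  0.402  1.593  0.     1.146 -0.103]
```

>>> shift_gripper([
  {},
  {},
  {},
  {},
  {},
], jaw=0.04)

```text
time_s: 4.75
ee_pos: [0.5487, -0.102, 0.1382]
eef_rot: [3.142, 0.0, 1.422]
force: [0.3, -0.1, 0.0]
grip_width: 0.0398
grip_force: 0.0
```

>>> shift_gripper([
  {"xyz": [0,0,-0.8]},
  {"xyz": [0,0,-1]},
  {"rot": [0,0,-0.0382]},
  {},
  {},
])

```text
time_s: 5.25
ee_pos: [0.5483, -0.1019, 0.2273]
eef_rot: [-3.14, -0.0, 1.54]
force: [0.5, 0.6, -0.4]
grip_width: 0.0401
grip_force: 0.0
```

```bash
python3 - <<'E'
from h import *
W=ctrl.camera('wrist');np.save('w2.npy',W,allow_pickle=True);cv2.imwrite('pics/w2.png',W['pixels'])
o=ctrl.get_obs();print(o['ee_pos'].round(4),o['eef_rot'].round(4))
T=ctrl.camera('top');cv2.imwrite('pics/top2.png',T['pixels'])
E
```

```text
[ 0.5482 -0.1018  0.2271] [-3.1396e+00 -4.0000e-04  1.5397e+00]
```

View pics/w2.png

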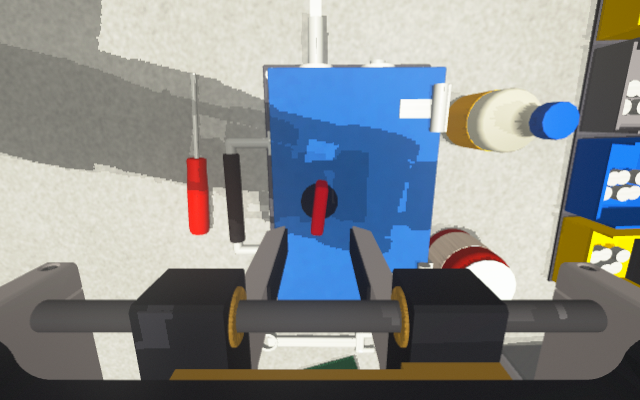

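The wrist view shows the wing now across the case, from (321,183) to (317,233). The sleeve runs from (232,153) to (237,240), with the screwdriver at (197,190).

```bash
python3 - <<'E'
from h import *
W=np.load('w2.npy',allow_pickle=True).item();W1=np.load('w1.npy',allow_pickle=True).item()
print(cv2.minAreaRect(plane(W,big(mask(W,'red',(295,170,345,245))).reshape(-1,2),.148)[:,:2].astype(np.float32)))
mw=mask(W,'black',(220,145,252,246));mw=(mw>0)|0
g=cv2.cvtColor(W['pixels'],cv2.COLOR_BGR2GRAY);m=np.zeros_like(g);m[145:247,220:250]=(g[145:247,220:250]<60);k=big(m).reshape(-1,2);print(k.min(0),k.max(0))
P=plane(W,k,.1);print(cv2.minAreaRect(P[:,:2].astype(np.float32)))
c2=cv2.minAreaRect(k.astype(np.float32))[0];print(c2)
g=cv2.cvtColor(W1['pixels'],cv2.COLOR_BGR2GRAY);m=np.zeros_like(g);m[198:255,205:305]=(g[198:255,205:305]<45);k=big(m);c1=cv2.minAreaRect(k)
print(c1,tri([(W,c2),(W1,c1[0])]))
e=plane(W,[(266,66),(270,230),(446,68)],.11);print(e.round(4))
T=ctrl.camera('top');print(tri([(W,c2),(T,(358.75,237.4))]))
E
```

```text
((0.5486525297164917, -0.09845911711454391), (0.0476372167468071, 0.011144139803946018), 81.72322845458984)
[223 154] [243 239]
((0.46314728260040283, -0.09951108694076538), (0.08784306794404984, 0.015086290426552296), 88.54464721679688)
(234.00003051757812, 196.50001525878906)
((271.9123840332031, 243.5721893310547), (16.956281661987305, 30.35885238647461), 23.96249008178711) (array([ 0.43946359, -0.11673709,  0.04966713]), [np.float64(10.26727482701164), np.float64(10.267274827011585)])
[[ 0.5062  0.0199  0.11  ]
 [ 0.4987 -0.1308  0.11  ]
 [ 0.662   0.0133  0.11  ]]
(array([ 0.46073675, -0.10270606,  0.08823176]), [np.float64(2.1844894637569596), np.float64(2.1844894637570182)])
```

In the tool's units: -0.043 m is -0.86, -0.042 m is -0.84.

>>> shift_gripper([
  {"xyz": [-0.02,-0.86,0]},
  {"xyz": [-0.02,-0.84,0]},
  {},
  {"xyz": [0,0,0.8]},
  {"xyz": [0,0,0.6]},
  {},
  {},
], jaw=0.037)

```text
time_s: 6.1
ee_pos: [0.4641, -0.1016, 0.1588]
eef_rot: [-3.141, -0.0, 1.542]
force: [1.2, -0.0, 0.3]
grip_width: 0.0372
grip_force: 0.0
```

```bash
python3 - <<'E'
from h import *
o=ctrl.get_obs();print(o['ee_pos'].round(4),o['eef_rot'].round(4))
E
```

```text
[ 0.4641 -0.1016  0.1588] [-3.1411e+00 -2.0000e-04  1.5422e+00]
```

In the tool's units: 0.03 m is 0.6, 0.028 m is 0.56.

>>> shift_gripper([
  {"xyz": [0,-0.02,0.6]},
  {"xyz": [0,0,0.56]},
  {},
  {},
], jaw=0.037)

```text
time_s: 6.5
ee_pos: [0.4635, -0.1018, 0.102]
eef_rot: [3.14, 0.0, 1.543]
force: [-0.3, -0.5, 1.3]
grip_width: 0.0369
grip_force: 0.0
```

>>> shift_gripper([
  {},
  {},
  {},
  {},
  {},
  {},
], jaw=0, force=30)

```text
time_s: 7.1
ee_pos: [0.4637, -0.1017, 0.1012]
eef_rot: [3.139, 0.001, 1.543]
force: [5.0, -0.7, 3.2]
grip_width: 0.0148
grip_force: 30.0
```

```bash
python3 - <<'E'
import numpy as np
t=np.arange(0,25)*.07
y=-.19*np.cos(t)-.016*np.sin(t);z=.19*np.sin(t)-.016*np.cos(t)
for i in range(24):print(i+1,round(t[i+1],2),np.round([y[i+1]-y[i],-(z[i+1]-z[i])],4))
E
```

```text
1 0.07 [-0.0007 -0.0133]
2 0.14 [ 0.0003 -0.0133]
3 0.21 [ 0.0012 -0.0133]
4 0.28 [ 0.0021 -0.0132]
5 0.35 [ 0.0031 -0.013 ]
6 0.42 [ 0.004  -0.0127]
7 0.49 [ 0.0048 -0.0124]
8 0.56 [ 0.0057 -0.0121]
9 0.63 [ 0.0065 -0.0116]
10 0.7 [ 0.0073 -0.0112]
11 0.77 [ 0.0081 -0.0106]
12 0.84 [ 0.0088 -0.01  ]
13 0.91 [ 0.0095 -0.0094]
14 0.98 [ 0.0101 -0.0087]
15 1.05 [ 0.0107 -0.008 ]
16 1.12 [ 0.0112 -0.0072]
17 1.19 [ 0.0117 -0.0064]
18 1.26 [ 0.0121 -0.0056]
19 1.33 [ 0.0125 -0.0047]
20 1.4 [ 0.0128 -0.0038]
21 1.47 [ 0.013  -0.0029]
22 1.54 [ 0.0132 -0.002 ]
23 1.61 [ 0.0133 -0.0011]
24 1.68 [ 0.0133 -0.0001]
```

In the tool's units: -0.0133 m is -0.266, -0.0132 m is -0.264.

>>> shift_gripper([
  {"xyz": [0,-0.014,-0.266]},
  {"xyz": [0,0.006,-0.266]},
  {"xyz": [0,0.024,-0.266]},
  {"xyz": [0,0.042,-0.264]},
  {"xyz": [0,0.062,-0.26]},
  {"xyz": [0,0.08,-0.254]},
  {"xyz": [0,0.096,-0.248]},
  {"xyz": [0,0.114,-0.242]},
  {},
], force=35)

```text
time_s: 8.0
ee_pos: [0.4842, -0.1022, 0.2047]
eef_rot: [3.139, 0.0, 1.543]
force: [5.4, -1.7, -7.9]
grip_width: 0.0149
grip_force: 35.0
```

In the tool's units: -0.0116 m is -0.232, -0.0112 m is -0.224.

>>> shift_gripper([
  {"xyz": [0,0.13,-0.232]},
  {"xyz": [0,0.146,-0.224]},
  {"xyz": [0,0.162,-0.212]},
  {"xyz": [0,0.176,-0.2]},
  {"xyz": [0,0.19,-0.188]},
  {},
  {},
])

```text
time_s: 8.7
ee_pos: [0.5227, -0.1033, 0.2558]
eef_rot: [-3.14, -0.0, 1.543]
force: [-2.5, -1.5, -2.3]
grip_width: 0.0153
grip_force: 35.0
```

```bash
python3 - <<'E'
from h import *
S=ctrl.camera('scene');cv2.imwrite('pics/s3.png',cv2.resize(S['pixels'][100:300,180:440],(780,600)))
E
```

```text
(no output)
```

View pics/s3.png

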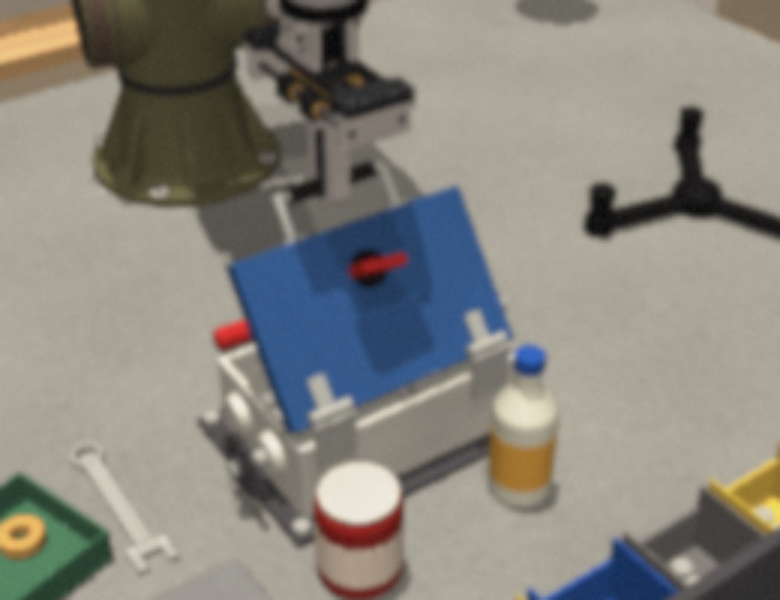

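The cover is half raised in the scene crop. The fingers hold the sleeve at (335,185), the latch is across at (380,265), and the bystanders have not moved.

In the tool's units: 0.013 m is 0.26, 0.0128 m is 0.256.

>>> shift_gripper([
  {"xyz": [0,0.202,-0.174]},
  {"xyz": [0,0.214,-0.16]},
  {"xyz": [0,0.224,-0.144]},
  {"xyz": [0,0.234,-0.128]},
  {"xyz": [0,0.242,-0.112]},
  {"xyz": [0,0.25,-0.094]},
  {"xyz": [0,0.256,-0.076]},
  {"xyz": [0,0.26,-0.058]},
  {},
  {},
])

```text
time_s: 9.75
ee_pos: [0.6174, -0.1059, 0.3044]
eef_rot: [3.14, 0.0, 1.543]
force: [-1.6, 0.3, 6.0]
grip_width: 0.0149
grip_force: 35.0
```

In the tool's units: 0.0133 m is 0.266, 0.0132 m is 0.264.

>>> shift_gripper([
  {"xyz": [0,0.264,-0.04]},
  {"xyz": [0,0.266,-0.022]},
  {"xyz": [0,0.18,0]},
  {"xyz": [0,0.08,0]},
  {},
  {},
  {},
  {},
  {},
  {},
])

```text
time_s: 10.75
ee_pos: [0.6569, -0.1069, 0.3079]
eef_rot: [3.139, 0.0, 1.543]
force: [0.0, 0.1, 6.5]
grip_width: 0.015
grip_force: 35.0
```

```bash
python3 - <<'E'
from h import *
S=ctrl.camera('scene');T=ctrl.camera('top');a=cv2.resize(S['pixels'][130:280,235:365],(390,450),interpolation=2);b=cv2.resize(T['pixels'][130:280,295:425],(390,450),interpolation=2);cv2.imwrite('pics/s4.png',np.hstack([a,b]))
o=ctrl.get_obs();print(o['ee_pos'].round(4),o['force'].round(2),o['joint_vel'].round(4))
E
```

```text
[ 0.6569 -0.1069  0.3079] [1.55 0.54 6.13] [-0.0015 -0.0017 -0.0024  0.0003  0.0008  0.0018]
```

View pics/s4.png

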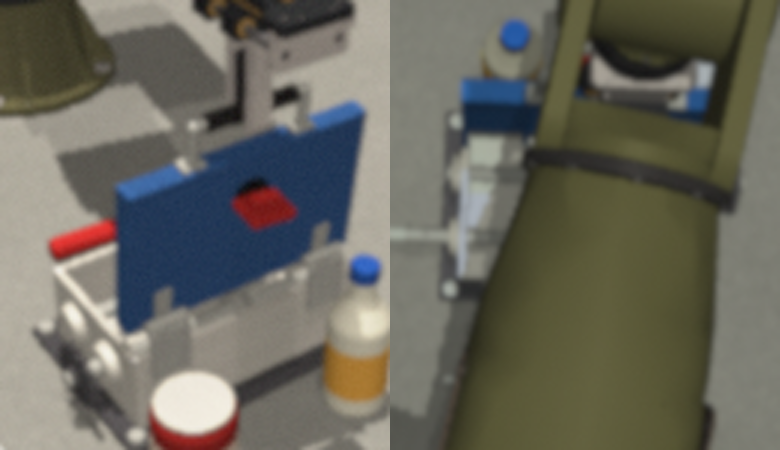

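```bash
python3 - <<'E'
from h import *
S=ctrl.camera('scene');a=-.027;ex=np.array([np.cos(a),np.sin(a),0]);ey=np.array([-np.sin(a),np.cos(a),0])
H=np.array([.463,-.1007,.116])+.19*ex
o,d=ray(S,[(274.3,192.7),(275.7,238.3),(356.5,166)])
for i,(di,yy) in enumerate(zip(d,(-.12,-.12,.12))):
    p=o+di*((yy-(o-H)@ey)/(di@ey));r=p-H;x,z=r@ex,r[2]
    print(i,np.round([x,z],4),'theta',round(float(np.pi-np.arctan2(z,x)-np.arctan2(-.006,.15)*-1) ,3))
E=ctrl.get_obs()['ee_pos']-H;x,z=E@ex,E[2];print('bar',x,z,np.hypot(x,z),'theta',np.pi-np.arctan2(z,x)+np.arctan2(.016,.19))
E
```

```text
0 [-0.0021  0.1537] theta 1.517
1 [-0.0096  0.0053] theta 0.464
2 [0.0085 0.1521] theta 1.587
bar 0.003982756503533307 0.1918565317381804 0.19189786637680437 theta 1.675564692664767
```

The cover stands just past upright in the scene crop, with the fingers on the sleeve at (250,110). TCP displacement from the shut grip is 0.1932 m, against 0.1948 m expected at balance. That puts the cover at about 1.67 rad, and the arm is still.

```bash
python3 -c "
from station import ctrl
print(ctrl.hand_in())"
```

```text
the job is handed in; nothing more can be done
None
```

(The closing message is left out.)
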